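Put a paint jar away in a chest with a folding lid stay

ROBOT

A 7-joint arm with a two-finger parallel gripper is mounted at the origin on the work surface. World frame = base frame: x ahead of the robot, y to its left, z up, the work surface at z = 0. Lengths are in m, angles in rad, forces in N, time in s.
With the tool pointing down it reaches from about 0.425 to 0.875 m from the base axis. Payload 4.7 kg.
Tool frame: the origin (TCP) lies at the very end of the fingers, on their centre line; the grasp point (between the pads) lies 19 mm behind it (ctrl.grasp_offset is the distance from the TCP to the grasp point, in m); z points along the fingers, y is the direction in which the jaws open and shut (so a half turn about z gives the same grasp; the last joint's range is limited). The gripper opens to 87 mm and grips with 3 to 60 N. Pads are 19 mm wide; open, the fingers measure 117 mm over their backs; the gripper's body (75 mm by 190 mm) begins 51 mm behind the grasp point.
Start: joints at [1.343, 0.321, -0.07, 1.45, 0.023, 1.371, -0.057], TCP at [0.156, -0.631, 0.197] pointing down, gripper open.
Joint ranges: [-2.86, 2.86], [-0.3, 2.09], [-1.38, 1.24], [0.06, 2.45], [-1.56, 4.7], [0.09, 2.05], [-2.69, 2.69]. Speed limits (rad/s): [2.57, 2.57, 3.14, 3.14, 3.14, 3.14, 3.14].

INTERFACE

Orientations are given as a rotation vector (axis times angle).
In Python, from bench import ctrl gives the robot as it stands.
- The arm moves only by the shell command python3 -m creep 'ROWS' [FORCE]. ROWS is JSON, a list that holds one entry, the list of rows, each a list of 7 numbers: the opening, from 0 (shut) to 1 (fully open), then the shift along the tool's x, y, z in mm, then the turn, a rotation vector about the tool's x, y, z in rad. In form: [[[grip, dx, dy, dz, rx, ry, rz], ...]]. A call has 1 to 5 rows; each row is the pose to reach, as a shift and turn from the pose commanded when the call began, along the tool's axes at that moment; what a row does not reach only later rows make up. A row lasts 1/10 s, in which the tool goes at most 50 mm and 8.59 degrees, less where a joint would pass 70% of its speed; a pose out of reach is approached as far as the arm can. A call with a gripper value outside its range is refused whole. The fingers move at their own pace and stop on an object; FORCE is the grip in N (left out, the last holds). Time passes only in rows, so rows that repeat a pose let the fingers close. It gives the time, the measured TCP pose, the force and the opening at its end, in the units of the state.
- ctrl.get_state(): the state, without advancing time (a new reading comes with each control period).
- ctrl.get_image(name): name is "side" or "top" or "wrist"; returns the picture (384x512x3 uint8, red, green, blue); there is no depth.
- ctrl.camera_params(name): a dict with "K" (3x3 intrinsics, pixels), "pose" (4x4, takes a point from camera to world coordinates). Camera axes: x right, y down, z forward; pixel columns grow to the right and rows downward; lengths in m; the calibration is good to about 2 mm. A picture is of the moment at which its call begins: read the wrist's pose just before it. camera_params takes no time and is no camera call; for the wrist camera it gives the pose at the moment of the call.
- ctrl.close_job(): hands the job in, once; it reports no verdict.
The state is a dict: "time": time; "joint_positions": joint angles; "qd": joint speeds; "joint_torque": joint torques, N m; "position": TCP position; "tool_rot": TCP orientation; "ft_force": force on the tool from outside, world axes, zero at the start; "torque": the same for the moment, N m; "grip_width": opening from 0.0 (shut) to 1.0 (fully open).
Only numpy, scipy, OpenCV 4.12 (cv2) and the standard library are available. Lean on these libraries where they do the work, as an engineer would, in place of code of your own. Each camera call takes 0.05 s, during which the arm holds its last target. There are 200 camera calls.

TASK

Put the capped paint jar away in the wooden colour chest: raise the chest's lid by its bar until the folding stay on its side locks, without straining the stay, and stand the jar upright on the chest floor beside the rack. Then press the stay's knuckle down gently to break the joint and lower the lid by hand, without letting it drop, until it is fully shut. Leave the other things on the desk where they are.

Things in the scene. Friction and masses are not known exactly. Their poses are not given: they have to be found in the camera images.
- chest: wooden chest fixed to the desk, 190 (x) x 260 (y) x 110 mm tall without lid, walls and floor 8 mm. Origin: centre of its underside; x points from the front (bar side) to the hinge side, y along the hinge, z up. Inside along the +y wall is a fixed rack, y 72 to 118 mm, with tubes on it, top 50 mm above the desk; the floor from y -122 to 72 mm is free for the jar
- bay (a point): middle of the free floor inside the chest, on the floor's surface, at x -35, y -35, z 8 mm of the chest
- hinge (a point): middle of the lid's hinge line, on the far top edge of the chest at x 95, z 110 mm of the chest; the hinge line runs along the chest's y
- lid (a joint): lid opening, rad: 0 shut, grows as the bar end rises about the hinge. A board 190 x 264 x 10 mm, about 0.45 kg, its underside at hinge height when shut. The hinge is stiff: the lid rests where it is left near upright, but may fall if let go below about 60 degrees
- bar (a point): middle of the lid's pull bar: round steel, 12 mm thick, 120 mm long, parallel to the hinge, on two arms (10 mm wide, 55 mm either side of the middle), 42 mm ahead of the lid's front edge in the lid's plane; 232 mm from the hinge, 5 mm above it when shut. It can be pinched from above at every lid angle and turns between the fingers
- stay (a joint): stay's knuckle joint, rad: 0 folded (lid shut), 2.32 links in line, 2.44 locked (past the line, on a stop). A light spring snaps it over from about 2.2 to 2.44 once the lid is raised far enough. Only pressing the knuckle down brings it back; pressed to below about 1.8 and let go, it stays broken and the lid rests on its stiff hinge
- knuckle (a point): centre of the steel knob (22 mm across, 28 mm long, along the chest's y) on the joint of the stay's two brass links, outside the chest's -y wall, free from above. When locked it lies above and on the hinge side of anchor; pressed, it swings down about the anchor at 87 mm radius, towards the hinge. It takes some 2 to 5 N; never press it with more than 20 N
- anchor (a point): stay's lower pivot, outside the -y wall, 98 mm above the desk, about 70 mm ahead of the chest's middle. Its bracket is clamped by friction in a slot along x, up to 8 mm either way, so the lid angle at which the stay locks differs (1.35 to 1.55 rad) and must be felt. Over about 15 N at the bar against the taut or locked stay makes the bracket slip: it must not
- jar_mid (a point): centre, half-way up, of the paint jar: round amber glass jar with a white cap, 48 mm across, 80 mm tall, about 0.15 kg, standing on the desk to the left or right of the chest; z along its axis
- tub: open grey plastic tub, 75 x 75 x 45 mm; bystander; origin at the middle of its underside
- brush_cup: terracotta cup of brushes, 76 mm wide, about 220 mm tall; bystander; origin at the middle of its underside
- squeeze: clear squeeze bottle, 56 mm wide, 150 mm tall; bystander; origin at the middle of its underside
- dish_stack: stack of five white dishes, 72 mm wide, 48 mm tall; bystander; origin at the middle of its underside
- dish_a: white dish, 84 mm wide, 14 mm tall; bystander; origin at the middle of its underside
- dish_b: white dish, 72 mm wide, 14 mm tall; bystander; origin at the middle of its underside
- brush: paint brush lying flat, 190 mm long; origin near its middle; bystander
- jar: the same jar; origin at the middle of its underside
Things that resemble listed ones, but are neither listed nor needed, are in the scene too. What is meant by the jar is not red, and is the smaller of those in its own colour.

How it is judged:
On the way, in this order (a step that is already met when the one before it is completed fails the run):
1. the lid is raised and its stay has locked (value of joint stay above 2.375 rad), for 0.3 s.
2. the jar stands released on the chest floor beside the rack, the stay still locked (x of jar_mid in the frame of chest between -0.075 and 0.075 m and y of jar_mid in the frame of chest between -0.11 and 0.06 m and z of jar_mid in the frame of chest below 0.056 m and angle between jar_mid's own z axis and vertical below 0.2 rad and value of joint stay above 2.375 rad and contact force between the fingers and jar below 0.1 N and linear speed of jar below 0.03 m/s), for 0.2 s.
3. the stay joint is broken (value of joint stay below 2 rad), for 0.1 s.
At the end, for the whole second after the job is handed in: the lid is shut (within 0.03 rad, about 7 mm at its bar) and the jar stands upright (within 0.2 rad) on the chest floor beside the rack (x of jar_mid in the frame of chest between -0.075 and 0.075 m and y of jar_mid in the frame of chest between -0.11 and 0.06 m and z of jar_mid in the frame of chest below 0.056 m and angle between jar_mid's own z axis and vertical below 0.2 rad and value of joint lid below 0.03 rad); the robot touches nothing.
It fails at once if the stay is strained: its bracket slips more than 4 mm in its slot (distance of anchor from where it was at the start of the episode above 0.004 m).
It fails at once if the knuckle is pressed with more than 20 N (contact force between anything else and stay above 20 N).
It fails at once if the lid is dropped: it comes down faster than 2 rad/s (velocity of joint lid below -2 rad/s).
It fails at once if the jar is tipped over (angle between jar_mid's own z axis and vertical above 0.8 rad).
It fails at once if another thing on the desk is pushed aside by more than 30 mm (distance of any of tub, brush_cup, squeeze, dish_stack, dish_a, dish_b, brush from where it was at the start of the episode above 0.03 m).
It also fails if it takes over 72 s, if anything falls off the work surface, if the arm or the gripper's body presses on something with over 40 N, if the wrist force passes 120 N, or if a joint passes its speed limit or range.

## Working session

There is one attempt and no reset: what is moved stays moved. The work goes in short steps, Python scripts to look and compute and a shell command to move; the robot and the scene stay as the last step left them, time stands still between calls to the robot, and variables do not carry over. Pictures are saved under pics/ and viewed, about 8 in all and at most 12, crops included, and the job is handed in when it is done.

```bash
ls; mkdir -p pics; python3 - <<'E'
from bench import ctrl
import cv2,numpy as np
for n in("side","top"):
    p=ctrl.camera_params(n); print(n,np.round(p["K"],1).tolist(),np.round(p["pose"],4).tolist())
    cv2.imwrite(f"pics/{n}0.png",ctrl.get_image(n)[:,:,::-1])
a=cv2.imread("pics/side0.png");b=cv2.imread("pics/top0.png")
print(ctrl.get_state())
E
```

```text
pics
side [[374.7, 0.0, 258.5], [0.0, 374.7, 193.5], [0.0, 0.0, 1.0]] [[-0.838, -0.3009, 0.4552, -0.033], [-0.5455, 0.4855, -0.6832, 0.8571], [-0.0154, -0.8208, -0.571, 0.8143], [0.0, 0.0, 0.0, 1.0]]
top [[447.5, 0.0, 256.6], [0.0, 447.5, 190.9], [0.0, 0.0, 1.0]] [[0.0301, -0.989, 0.1451, 0.3539], [-0.9995, -0.0313, -0.0063, 0.0001], [0.0108, -0.1448, -0.9894, 1.3461], [0.0, 0.0, 0.0, 1.0]]
{'time': 0.1, 'joint_positions': array([ 1.34310245,  0.32179583, -0.0701201 ,  1.45155505,  0.0225965 ,
        1.37080363, -0.0568877 ]), 'qd': array([ 8.87240165e-05, -1.31375887e-03, -6.29280108e-05, -2.72726459e-03,
        5.31999058e-04, -2.43305441e-04, -8.86576218e-05]), 'joint_torque': array([ 4.03115519e-05, -4.92568481e+01, -4.05816240e-01, -3.13397670e+01,
       -6.42352039e-02,  3.94552073e-02,  8.85297936e-05]), 'position': array([ 0.15548172, -0.63056762,  0.19573968]), 'tool_rot': array([-3.11691050e+00, -3.78787213e-01,  4.57821660e-04]), 'ft_force': array([ 0.90506375,  0.09650921, -0.81246078]), 'torque': array([-0.01305416, -0.02124649, -0.0283649 ]), 'grip_width': 1.0026651474315935}
```

View pics/top0.png

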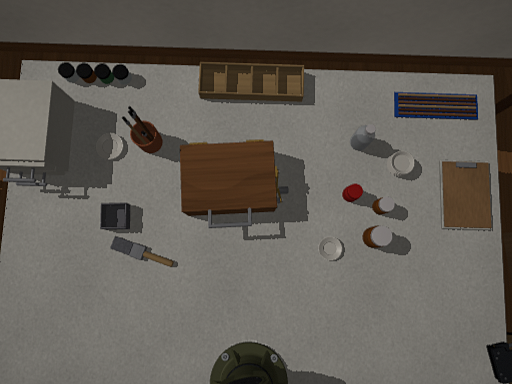

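View pics/side0.png

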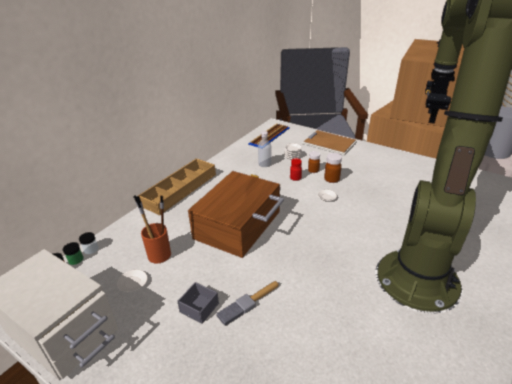

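The top view shows the chest lid at (228,177) and its bar at (230,222). The knuckle is near (283,189). The small amber jar is at (385,205), with a bigger amber jar at (378,236) and a red one at (353,192) near it.

```bash
cat > h.py <<'E'
import numpy as np,cv2
from bench import ctrl
def ray(n,uv,z,p=None):
    p=p or ctrl.camera_params(n);T=np.array(p["pose"])
    d=T[:3,:3]@np.linalg.inv(p["K"])@np.array([uv[0],uv[1],1.])
    return T[:3,3]+d*(z-T[2,3])/d[2]
def proj(n,X,p=None):
    p=p or ctrl.camera_params(n);T=np.array(p["pose"]);c=T[:3,:3].T@(np.array(X)-T[:3,3])
    q=np.array(p["K"])@c;return q[:2]/q[2]
E
python3 - <<'E'
from h import *
im=cv2.imread("pics/top0.png");hsv=cv2.cvtColor(im,cv2.COLOR_BGR2HSV)
m=cv2.inRange(hsv,(3,90,60),(18,255,255));m[:130]=0;m[225:]=0;m[:,:178]=0;m[:,290:]=0
m=cv2.morphologyEx(m,cv2.MORPH_OPEN,np.ones((5,5)))
c=max(cv2.findContours(m,0,2)[0],key=cv2.contourArea);r=cv2.minAreaRect(c);b=cv2.boxPoints(r)
W=np.array([ray("top",p,.12) for p in b]);print("lid",b.round(1).tolist(),W.round(4).tolist(),W.mean(0).round(4),[np.linalg.norm(W[i]-W[i-1]).round(3) for i in range(4)])
for nm,(u,v,z) in dict(jar=(385,205,.08),big=(378,236,.1),red=(353,192,.09),knuck=(283,189,.09)).items():print(nm,ray("top",(u,v),z).round(3))
crop=cv2.resize(im[125:275,170:420],None,fx=3.2,fy=3.2,interpolation=cv2.INTER_CUBIC);cv2.imwrite("pics/c1.png",crop)
E
```

```text
lid [[178.3000030517578, 144.5], [272.8999938964844, 139.8000030517578], [276.20001220703125, 206.39999389648438], [181.6999969482422, 211.1999969482422]] [[0.6581, 0.2159, 0.12], [0.6805, -0.0492, 0.12], [0.492, -0.063, 0.12], [0.4709, 0.1963, 0.12]] [0.5754 0.075  0.12  ] [np.float64(0.188), np.float64(0.266), np.float64(0.189), np.float64(0.26)]
jar [ 0.51  -0.376  0.08 ]
big [ 0.42  -0.349  0.1  ]
red [ 0.544 -0.282  0.09 ]
knuck [ 0.546 -0.083  0.09 ]
```

View pics/c1.png

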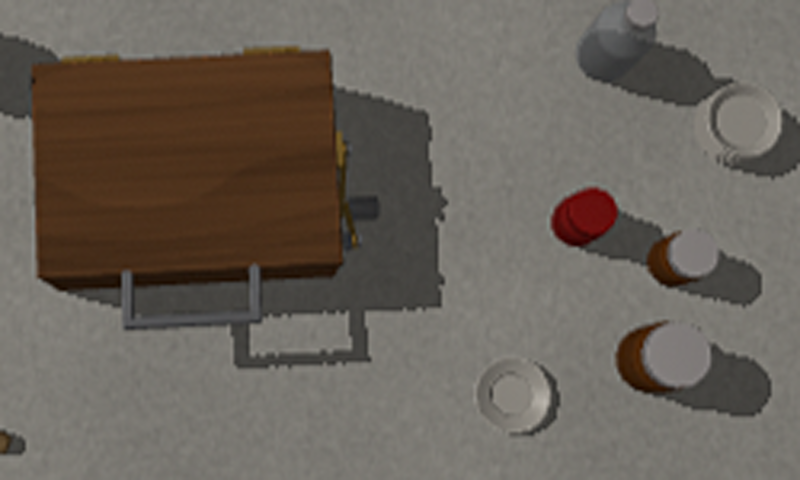

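```bash
cat >> h.py <<'E'
from scipy.spatial.transform import Rotation as Ro
C=np.array([.5754,.075,0]);YAW=.085
def ch(x,y,z): return C+Ro.from_euler('z',YAW).apply([x,y,z])
def down(yaw): # tool x at yaw, z down
    c,s=np.cos(yaw),np.sin(yaw); return Ro.from_matrix(np.array([[c,s,0],[s,-c,0],[0,0,-1]]))
def go(P,yaw):
    s=ctrl.get_state();R=Ro.from_rotvec(s["tool_rot"])
    print("t",round(s["time"],2),"tcp",s["position"].round(4),"F",s["ft_force"].round(1),"shift mm",(R.inv().apply(np.array(P)-s["position"])*1e3).round(1),"turn",(R.inv()*down(yaw)).as_rotvec().round(3),"q",s["joint_positions"].round(2))
E
python3 - <<'E'
from h import *
for u in [(209.1,225.9),(250.6,224.6),(229.8,225.2)]: print("bar",ray("top",u,.118).round(4))
b=ch(-.137,0,.115);print("pred",b,proj("top",b))
print("jar",ray("top",(386.9,204.4),.08).round(4), "big",ray("top",(170+676/3.2,125+354/3.2),.1).round(4))
print("anchor/knuckle px",ray("top",(283.6,190),.09).round(4))
go([.47,-.25,.2],1.656); go([.439,.063,.16],1.656)
E
```

```text
bar [0.4329 0.1195 0.118 ]
bar [0.44  0.006 0.118]
bar [0.4366 0.0629 0.118 ]
pred [0.43889461 0.06336902 0.115     ] [229.71151067 224.43175999]
jar [ 0.5123 -0.3811  0.08  ] big [ 0.4218 -0.3582  0.1   ]
anchor/knuckle px [ 0.543  -0.0844  0.09  ]
t 0.1 tcp [ 0.1555 -0.6306  0.1957] F [ 0.9  0.1 -0.8] shift mm [ 396.5 -294.2   -3.8] turn [-2.000e-03 -1.000e-03 -1.414e+00] q [ 1.34  0.32 -0.07  1.45  0.02  1.37 -0.06]
t 0.1 tcp [ 0.1555 -0.6306  0.1957] F [ 0.9  0.1 -0.8] shift mm [ 441.4 -605.4   36.8] turn [-2.000e-03 -1.000e-03 -1.414e+00] q [ 1.34  0.32 -0.07  1.45  0.02  1.37 -0.06]
```

```bash
python3 -m creep '[[[0.35,50,-37,-1,0,0,-0.14],[0.35,100,-74,-2,0,0,-0.28],[0.35,150,-111,-3,0,0,-0.42],[0.35,200,-148,-4,0,0,-0.56],[0.35,250,-185,-4,0,0,-0.7]]]' 30; python3 -c "
from h import *
go([.47,-.25,.2],1.656); go([.439,.063,.16],1.656)"
```

```text
time: 0.6
position: [0.3159, -0.4367, 0.2001]
tool_rot: [-2.795, -1.433, 0.0]
ft_force: [0.8, -0.2, 0.2]
grip_width: 0.632
t 0.6 tcp [ 0.3159 -0.4367  0.2001] F [ 0.8 -0.2  0.2] shift mm [241.5  16.1   0. ] turn [-0.     0.    -0.709] q [ 1.17  0.1  -0.29  1.71  0.03  1.33  0.25]
t 0.6 tcp [ 0.3159 -0.4367  0.2001] F [ 0.8 -0.2  0.2] shift mm [ 477.6 -191.8   40.1] turn [-0.     0.    -0.709] q [ 1.17  0.1  -0.29  1.71  0.03  1.33  0.25]
```

```bash
python3 -m creep '[[[0.35,50,3,0,0,0,-0.14],[0.35,100,6,0,0,0,-0.28],[0.35,150,9,0,0,0,-0.42],[0.35,200,10,0,0,0,-0.56],[0.35,242,10,0,0,0,-0.709]]]'; python3 -c "
from h import *
go([.439,.063,.16],1.656)"
```

```text
time: 1.1
position: [0.4668, -0.246, 0.2002]
tool_rot: [-2.122, -2.317, -0.0]
ft_force: [-0.1, -0.9, 0.5]
grip_width: 0.354
t 1.1 tcp [ 0.4668 -0.246   0.2002] F [-0.1 -0.9  0.5] shift mm [310.2  -0.7  40.2] turn [ 0.    -0.     0.003] q [ 0.94  0.09 -0.53  1.73  0.04  1.33  0.49]
```

```bash
python3 -m creep '[[[0.35,48,0,4,0,0,0],[0.35,96,0,8,0,0,0],[0.35,144,0,12,0,0,0],[0.35,192,0,16,0,0,0],[0.35,240,0,20,0,0,0]]]';python3 -m creep '[[[0.35,48,0,5,0,0,0],[0.35,70,0,12,0,0,0],[0.35,70,0,20,0,0,0],[0.35,70,0,20,0,0,0]]]'; python3 -c "
from h import *
go([.4385,.063,.096],1.656)
p=ctrl.camera_params('wrist');cv2.imwrite('pics/w1.png',ctrl.get_image('wrist')[:,:,::-1])
for y in(-.06,0,.06):print(proj('wrist',ch(-.137,y,.115),p))"
```

```text
time: 1.6
position: [0.4456, -0.0078, 0.1799]
tool_rot: [2.131, 2.308, -0.001]
ft_force: [1.4, -0.9, 0.4]
grip_width: 0.354
time: 2.0
position: [0.4398, 0.0596, 0.1591]
tool_rot: [-2.129, -2.309, 0.003]
ft_force: [0.3, 0.2, -0.1]
grip_width: 0.349
t 2.0 tcp [0.4398 0.0596 0.1591] F [ 0.3  0.2 -0.1] shift mm [ 3.5 -0.9 63.1] turn [-0.002  0.001 -0.004] q [ 0.69 -0.1  -0.83  1.96 -0.07  1.25 -0.03]
[250.70878104 256.42508857]
[250.33792226 190.91320585]
[249.90918511 115.17715836]
```

View pics/w1.png

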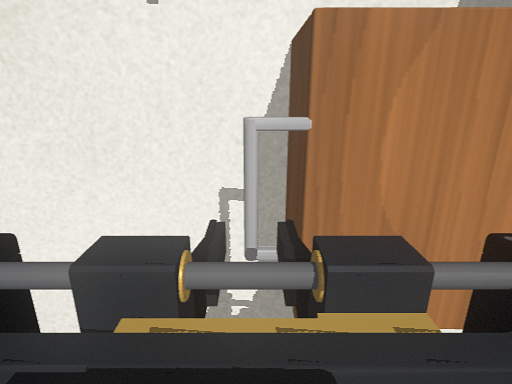

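The wrist view has the bar at u≈251, centred between the fingers and matching the prediction of 250. I'll descend and grip it.

```bash
python3 -m creep '[[[0.35,3,-1,25,0,0,0],[0.35,3,-1,50,0,0,0],[0.35,3,-1,63,0,0,0],[0.35,3,-1,63,0,0,0],[0,3,-1,63,0,0,0]]]' 30;python3 -m creep '[[[0,0,0,0,0,0,0],[0,0,0,0,0,0,0],[0,0,0,0,0,0,0]]]'; python3 -c "
from h import *
go([.4385,.063,.096],1.656)"
```

```text
time: 2.55
position: [0.4401, 0.0625, 0.0978]
tool_rot: [-2.132, -2.307, -0.001]
ft_force: [0.2, 0.1, -0.0]
grip_width: 0.314
time: 2.85
position: [0.4401, 0.063, 0.098]
tool_rot: [2.13, 2.308, 0.001]
ft_force: [-0.1, 0.3, 1.1]
grip_width: 0.074
t 2.85 tcp [0.4401 0.063  0.098 ] F [-0.1  0.3  1.1] shift mm [ 0.1 -1.6  2. ] turn [ 0.001  0.001 -0.005] q [ 0.68 -0.02 -0.86  2.04 -0.01  1.12 -0.1 ]
```

```bash
python3 -m creep '[[[0,0,0,0,0,0,0],[0,0,0,0,0,0,0],[0,0,0,0,0,0,0]]]'; python3 -c "
from h import *
cv2.imwrite('pics/w2.png',ctrl.get_image('wrist')[:,:,::-1])"
```

```text
time: 3.15
position: [0.4396, 0.0631, 0.0974]
tool_rot: [2.131, 2.308, -0.0]
ft_force: [-0.4, -0.3, -0.7]
grip_width: 0.006
```

View pics/w2.png

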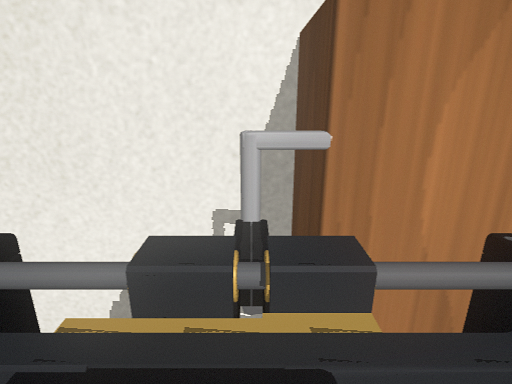

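```bash
python3 -c "
from h import *
p=ctrl.camera_params('wrist');s=ctrl.get_state();print(s['position'],s['grip_width'],np.round(p['K'],1).tolist(),np.round(p['pose'],3).tolist())
print('tcp',proj('wrist',s['position'],p),'grasp',proj('wrist',s['position']+[0,0,.019],p))
for z in (.085,.1,.115):print(z,[proj('wrist',ch(-.137,y,z),p).round() for y in(-.06,0,.06)],[proj('wrist',ch(-.137+d,.04,z),p).round(1)[0] for d in (-.006,.006)])
im=cv2.imread('pics/w2.png');print(im[180,225:275].mean(1).round().astype(int).tolist())
cv2.imwrite('pics/s2.png',cv2.resize(ctrl.get_image('side')[140:300,160:340,::-1],None,fx=3.5,fy=3.5,interpolation=2))"
```

```text
[0.43950672 0.06306329 0.09728878] -0.0009190353056248652 [[300.8, 0.0, 251.0], [0.0, 300.8, 186.5], [0.0, 0.0, 1.0]] [[0.997, 0.076, 0.023, 0.434], [0.079, -0.953, -0.293, 0.142], [-0.001, 0.294, -0.956, 0.286], [0.0, 0.0, 0.0, 1.0]]
tcp [250.78597155 216.40019622] grasp [250.74212677 228.41426081]
0.085 [array([250., 282.]), array([250., 209.]), array([249., 124.])] [np.float64(240.7), np.float64(258.5)]
0.1 [array([250., 294.]), array([250., 217.]), array([249., 126.])] [np.float64(239.9), np.float64(259.0)]
0.115 [array([250., 308.]), array([250., 227.]), array([249., 129.])] [np.float64(239.0), np.float64(259.7)]
[232, 232, 229, 228, 223, 222, 221, 222, 226, 226, 227, 225, 226, 228, 236, 185, 108, 125, 136, 142, 152, 154, 160, 163, 167, 168, 167, 167, 171, 174, 174, 171, 162, 155, 145, 138, 141, 143, 140, 139, 139, 135, 137, 137, 140, 141, 147, 147, 150, 150]
```

View pics/s2.png

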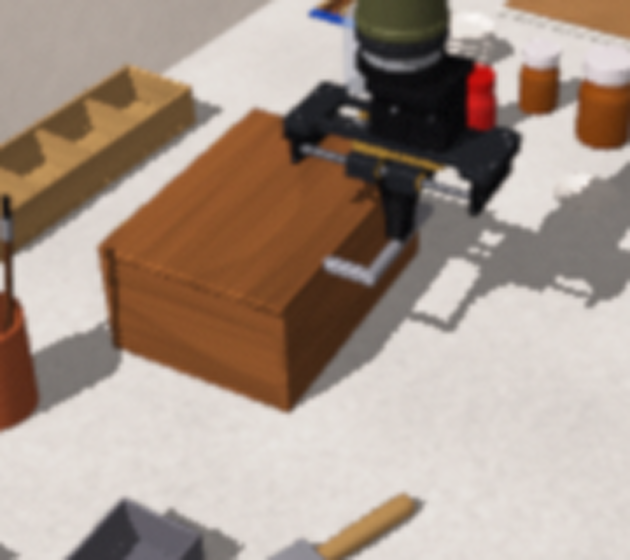

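The fingers closed on nothing. In the wrist and side views their tips end at the bar's top, higher than the reported TCP implies. I'll open, go 14 mm lower and close again.

```bash
python3 -m creep '[[[0.35,0,0,0,0,0,0],[0.35,0,0,0,0,0,0],[0.35,0,0,0,0,0,0],[0.35,0,0,0,0,0,0],[0.35,0,0,7,0,0,0]]]' 30;python3 -m creep '[[[0.35,0,0,8,0,0,0],[0.35,0,0,8,0,0,0],[0,0,0,8,0,0,0],[0,0,0,8,0,0,0],[0,0,0,8,0,0,0]]]';python3 -m creep '[[[0,0,0,0,0,0,0],[0,0,0,0,0,0,0],[0,0,0,0,0,0,0],[0,0,0,0,0,0,0]]]'
```

```text
time: 3.75
position: [0.4404, 0.0631, 0.0908]
tool_rot: [2.13, 2.307, 0.002]
ft_force: [0.3, -0.3, -0.2]
grip_width: 0.322
time: 4.25
position: [0.4397, 0.0631, 0.0825]
tool_rot: [2.131, 2.308, 0.0]
ft_force: [0.0, -0.5, 0.1]
grip_width: 0.159
time: 4.65
position: [0.4392, 0.063, 0.0824]
tool_rot: [-2.131, -2.308, 0.001]
ft_force: [-3.3, 0.1, 4.8]
grip_width: 0.127
```

```bash
python3 -m creep '[[[0.35,0,0,0,0,0,0],[0.35,0,0,0,0,0,0],[0.35,0,0,0,0,0,0],[0.35,0,0,8,0,0,0],[0.35,0,0,8,0,0,0]]]' 35;python3 -m creep '[[[0,0,0,0,0,0,0],[0,0,0,0,0,0,0],[0,0,0,0,0,0,0],[0,0,0,0,0,0,0],[0,0,0,0,0,0,0]]]';python3 - <<'E'
from h import *
cv2.imwrite('pics/w3.png',ctrl.get_image('wrist')[:,:,::-1]);s=ctrl.get_state();print(s['grip_width'],s['position'],s['ft_force'])
# arc table: shift (tool y, tool z) of bar from shut, mm; tool z down
c0=np.array([-232,5.])
for th in [.1,.2,.3,.4,.5,.6,.7,.8,.9,1.,1.1,1.2,1.25,1.3,1.35,1.4,1.45,1.5,1.55]:
    # rotate so bar end rises: (x,z)-> x' = x c + z s ; z' = -x s + z c
    x=c0[0]*np.cos(th)+c0[1]*np.sin(th);z=-c0[0]*np.sin(th)+c0[1]*np.cos(th)
    print(th,"fwd %.1f up %.1f"%(x-c0[0],z-c0[1]))
go([.44,.063,.1],1.656)
E
```

```text
time: 5.15
position: [0.4388, 0.063, 0.0732]
tool_rot: [-2.13, -2.308, 0.002]
ft_force: [-0.4, 0.5, 0.1]
grip_width: 0.34
time: 5.65
position: [0.4392, 0.0631, 0.0743]
tool_rot: [-2.131, -2.308, 0.001]
ft_force: [-2.4, 0.4, 2.3]
grip_width: 0.13
0.1249358907494385 [0.43919394 0.06304178 0.07432927] [-3.01364932  0.41411435  2.58370681]
0.1 fwd 1.7 up 23.1
0.2 fwd 5.6 up 46.0
0.3 fwd 11.8 up 68.3
0.4 fwd 20.3 up 90.0
0.5 fwd 30.8 up 110.6
0.6 fwd 43.3 up 130.1
0.7 fwd 57.8 up 148.3
0.8 fwd 74.0 up 164.9
0.9 fwd 91.7 up 179.8
1.0 fwd 110.9 up 192.9
1.1 fwd 131.2 up 204.0
1.2 fwd 152.6 up 213.0
1.25 fwd 163.6 up 216.7
1.3 fwd 174.8 up 219.9
1.35 fwd 186.1 up 222.5
1.4 fwd 197.5 up 224.5
1.45 fwd 209.0 up 225.9
1.5 fwd 220.6 up 226.8
1.55 fwd 232.2 up 227.1
t 5.7 tcp [0.4392 0.063  0.0743] F [-3.   0.4  2.6] shift mm [ -0.1   0.8 -25.7] turn [-0.001  0.    -0.005] q [ 0.67  0.02 -0.87  2.06  0.02  1.07 -0.13]
```

View pics/w3.png

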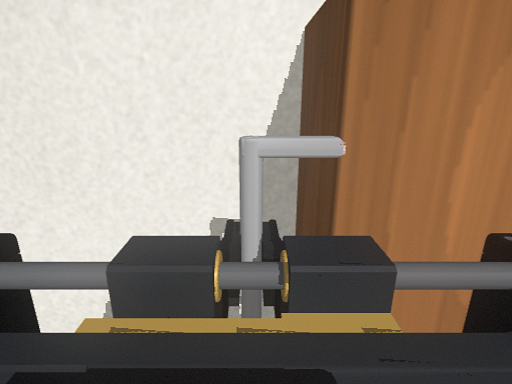

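The bar now sits between the fingers (u 225–275, grip width 0.125). I'll raise the lid along the arc.

```bash
python3 -m creep '[[[0,0,0.5,-12,0,0,0],[0,0,2,-23,0,0,0],[0,0,3.5,-35,0,0,0],[0,0,5.6,-46,0,0,0],[0,0,5.6,-46,0,0,0]]]'; python3 -m creep '[[[0,0,6,-22,0,0,0],[0,0,15,-44,0,0,0],[0,0,25,-65,0,0,0],[0,0,38,-84,0,0,0],[0,0,38,-84,0,0,0]]]'; python3 -m creep '[[[0,0,0,0,0,0,0]]]'
```

```text
time: 6.2
position: [0.4449, 0.0635, 0.1218]
tool_rot: [2.131, 2.308, -0.002]
ft_force: [-4.6, 0.5, -1.2]
grip_width: 0.123
time: 6.7
position: [0.4815, 0.0665, 0.2065]
tool_rot: [-2.129, -2.306, 0.006]
ft_force: [-11.9, -1.4, 7.6]
grip_width: 0.121
time: 6.8
position: [0.4803, 0.0664, 0.2049]
tool_rot: [-2.128, -2.306, 0.009]
ft_force: [-11.7, -1.4, 6.6]
grip_width: 0.127
```

```bash
python3 -m creep '[[[0,0,12.5,-20,0,0,0],[0,0,29,-36.5,0,0,0],[0,0,47,-51.5,0,0,0],[0,0,66,-65,0,0,0],[0,0,66,-65,0,0,0]]]'; python3 -c "
from h import *
s=ctrl.get_state();d=s['position']-np.array([.4392,.063,.0743]);print(s['ft_force'].round(1),np.hypot(d[0],d[1]),d[2])
b=s['position']+[0,0,.041-.0003];h=ch(.095,0,.11);r=b-h;print(np.hypot(np.hypot(r[0],r[1]),r[2]),np.arctan2(r[2],np.hypot(r[0],r[1])))"
```

```text
time: 7.3
position: [0.5505, 0.0722, 0.2729]
tool_rot: [2.131, 2.308, 0.003]
ft_force: [-7.6, -1.9, 12.5]
grip_width: 0.123
[-7.6 -1.9 12.5] 0.11166690486165765 0.19857225792278202
0.23633992927984626 1.0379282947756765
```

```bash
python3 -m creep '[[[0,0,7.5,-7,0,0,0],[0,0,15,-11,0,0,0],[0,0,30,-18,0,0,0],[0,0,45.5,-24,0,0,0],[0,0,45.5,-24,0,0,0]]]'; cat >> h.py <<'E'
def lidst():
    s=ctrl.get_state();b=s['position']+[0,0,.0407];r=b-ch(.095,0,.11);l=Ro.from_euler('z',-YAW).apply(r)
    f=Ro.from_euler('z',-YAW).apply(s['ft_force']);th=np.arctan2(l[2],-l[0])
    print("t %.2f th %.3f R %.1f mm  (x %.1f z %.1f) resist %.1f radial-out %.1f Fy %.1f grip %.3f"%(s['time'],th,1e3*np.hypot(l[0],l[2]),l[0]*1e3,l[2]*1e3,-f[0]*np.sin(th)-f[2]*np.cos(th),-f[0]*np.cos(th)+f[2]*np.sin(th),f[1],s['grip_width']))
E
python3 -c "
from h import *
lidst()"
```

```text
time: 7.8
position: [0.5966, 0.0759, 0.2953]
tool_rot: [2.13, 2.307, 0.005]
ft_force: [-0.7, -0.6, 6.4]
grip_width: 0.121
t 7.80 th 1.255 R 237.8 mm  (x -73.8 z 226.0) resist -1.3 radial-out 6.3 Fy -0.6 grip 0.121
```

```bash
python3 -m creep '[[[0,0,4,-2,0,0,0],[0,0,9,-4,0,0,0],[0,0,12,-5,0,0,0],[0,0,15.5,-6,0,0,0],[0,0,15.5,-6,0,0,0]]]'; python3 -c "
from h import *
lidst()
im=ctrl.get_image('side')[:,:,::-1];cv2.imwrite('pics/s3f.png',im);t=ctrl.get_image('top')[:,:,::-1];cv2.imwrite('pics/t3f.png',t)
a=cv2.resize(t[110:240,170:320],None,fx=3,fy=3,interpolation=2);b=cv2.resize(im[90:270,180:300],None,fx=2.16,fy=2.16,interpolation=2)[:390]
b=cv2.copyMakeBorder(b,0,390-b.shape[0],0,0,0);cv2.imwrite('pics/m3.png',np.hstack([a,b]))"
```

```text
time: 8.3
position: [0.6103, 0.0769, 0.2995]
tool_rot: [2.13, 2.308, 0.001]
ft_force: [-2.4, 0.4, 4.3]
grip_width: 0.123
t 8.30 th 1.315 R 237.9 mm  (x -60.1 z 230.2) resist 1.2 radial-out 4.7 Fy 0.6 grip 0.123
```

View pics/m3.png

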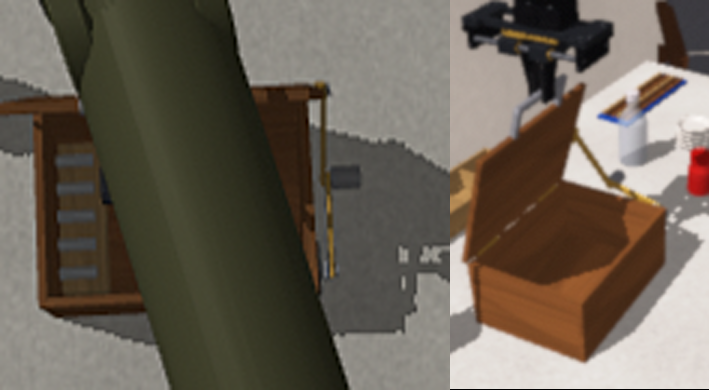

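```bash
cat >> h.py <<'E'
def knob(z=.16):
    t=ctrl.get_image('top')[:,:,::-1];cv2.imwrite('pics/last_top.png',t)
    r=t[140:215,279:296].astype(int);g=r.mean(2);print("knob rows",[int(v) for v in g[:, :].min(1)])
E
python3 -m creep '[[[0,0,3.6,-0.9,0,0,0],[0,0,7.2,-1.7,0,0,0],[0,0,7.2,-1.7,0,0,0]]]'; python3 -c "
from h import *
lidst();knob()
t=cv2.imread('pics/t3f.png').astype(int)[140:215,279:296].mean(2);print(t[20:40].round().astype(int).tolist()[::3])"
python3 -m creep '[[[0,0,3.6,-0.8,0,0,0],[0,0,3.6,-0.8,0,0,0]]]'; python3 -c "
from h import *
lidst();knob()"
```

```text
time: 8.7
position: [0.6174, 0.0775, 0.3011]
tool_rot: [2.131, 2.308, 0.001]
ft_force: [-1.8, 0.8, 2.4]
grip_width: 0.121
t 8.70 th 1.346 R 237.8 mm  (x -53.0 z 231.8) resist 1.1 radial-out 2.7 Fy 1.0 grip 0.121
knob rows [68, 123, 136, 135, 138, 138, 136, 136, 138, 137, 136, 135, 137, 104, 69, 67, 70, 70, 71, 76, 76, 77, 76, 76, 76, 56, 45, 47, 45, 44, 46, 46, 44, 59, 60, 61, 68, 72, 64, 46, 48, 48, 51, 70, 76, 76, 77, 76, 75, 75, 79, 78, 74, 64, 55, 52, 63, 61, 49, 55, 56, 62, 58, 69, 77, 77, 76, 75, 73, 76, 72, 56, 30, 16, 18]
[[80, 80, 79, 81, 82, 80, 79, 79, 77, 80, 78, 79, 81, 81, 79, 79, 79], [81, 85, 83, 80, 79, 82, 83, 83, 83, 83, 82, 81, 81, 79, 79, 78, 77], [83, 55, 47, 47, 48, 48, 49, 48, 49, 48, 46, 84, 81, 79, 80, 81, 80], [51, 51, 56, 55, 57, 57, 57, 58, 59, 59, 57, 69, 80, 81, 80, 80, 79], [53, 49, 45, 45, 51, 50, 50, 50, 56, 56, 55, 76, 83, 82, 81, 79, 79], [80, 62, 83, 84, 84, 82, 82, 81, 83, 78, 78, 77, 80, 78, 79, 78, 80], [106, 72, 82, 82, 80, 80, 80, 79, 79, 80, 78, 81, 82, 79, 78, 80, 78]]
time: 8.95
position: [0.6208, 0.0777, 0.3018]
tool_rot: [2.131, 2.309, 0.001]
ft_force: [-1.5, 1.2, 3.5]
grip_width: 0.126
t 8.95 th 1.361 R 237.8 mm  (x -49.6 z 232.5) resist 0.7 radial-out 3.7 Fy 1.3 grip 0.126
knob rows [116, 138, 136, 135, 137, 139, 137, 136, 138, 137, 136, 135, 138, 105, 69, 67, 70, 71, 73, 77, 77, 77, 77, 76, 78, 59, 44, 48, 46, 47, 48, 46, 44, 55, 69, 72, 63, 48, 46, 48, 48, 49, 71, 77, 76, 77, 76, 76, 76, 76, 78, 72, 67, 63, 56, 52, 63, 61, 50, 55, 57, 63, 59, 71, 77, 77, 76, 74, 57, 30, 16, 19, 22, 16, 19]
```

```bash
cat >> h.py <<'E'
def kn():
    t=ctrl.get_image('top')[:,:,::-1];cv2.imwrite('pics/last_top.png',t)
    g=t[140:215,281:289].astype(int).mean((1,2));print("knob dark rows",(140+np.where(g<65)[0]).tolist())
E
for i in 1 2; do python3 -m creep '[[[0,0,3.6,-0.6,0,0,0],[0,0,3.6,-0.6,0,0,0]]]' >/dev/null; python3 -c "
from h import *
lidst();kn()"; done
```

```text
t 9.20 th 1.376 R 237.7 mm  (x -45.9 z 233.2) resist 1.5 radial-out 2.8 Fy 1.7 grip 0.123
knob dark rows [166, 167, 168, 169, 170, 171, 172]
t 9.45 th 1.392 R 237.6 mm  (x -42.3 z 233.8) resist 2.0 radial-out 4.7 Fy 1.7 grip 0.124
knob dark rows [166, 167, 168, 169, 170, 171, 172, 213, 214]
```

```bash
python3 -m creep '[[[0,0,3.6,-0.6,0,0,0],[0,0,3.6,-0.6,0,0,0]]]' >/dev/null; python3 -c "
from h import *
lidst();kn()"
python3 -m creep '[[[0,0,3,-0.4,0,0,0],[0,0,3,-0.4,0,0,0]]]' >/dev/null; python3 -c "
from h import *
lidst();kn()"
```

```text
t 9.70 th 1.407 R 237.5 mm  (x -38.7 z 234.4) resist 1.2 radial-out 4.6 Fy 2.3 grip 0.126
knob dark rows [166, 167, 168, 169, 170, 171, 172, 173, 210, 211, 212, 213, 214]
t 9.95 th 1.419 R 237.5 mm  (x -35.8 z 234.8) resist 0.6 radial-out 4.0 Fy 2.1 grip 0.122
knob dark rows [166, 167, 168, 169, 170, 171, 172, 173, 208, 209, 210, 211, 212, 213, 214]
```

```bash
python3 -m creep '[[[0,0,2.5,-0.4,0,0,0],[0,0,2.5,-0.4,0,0,0]]]' >/dev/null; python3 -c "
from h import *
lidst();kn()"
python3 -m creep '[[[0,0,2.5,-0.3,0,0,0],[0,0,2.5,-0.3,0,0,0]]]' >/dev/null; python3 -c "
from h import *
lidst();kn()
t=cv2.imread('pics/last_top.png');im=ctrl.get_image('side')[:,:,::-1];cv2.imwrite('pics/s4f.png',im)
a=cv2.resize(t[130:220,250:310],None,fx=6,fy=6,interpolation=2);b=cv2.resize(im[115:205,225:295],None,fx=6,fy=6,interpolation=2)
cv2.imwrite('pics/m4.png',np.hstack([a,b]))"
```

```text
t 10.20 th 1.430 R 237.4 mm  (x -33.4 z 235.0) resist 0.6 radial-out 3.7 Fy 2.5 grip 0.125
knob dark rows [166, 167, 168, 169, 170, 171, 172, 173, 206, 207, 208, 209, 210, 211, 212, 213, 214]
t 10.45 th 1.438 R 237.4 mm  (x -31.3 z 235.3) resist 2.3 radial-out 4.8 Fy 1.5 grip 0.125
knob dark rows [168, 169, 170, 171, 172, 173, 174, 175, 204, 205, 206, 207, 208, 209, 210, 211, 212, 213, 214]
```

View pics/m4.png

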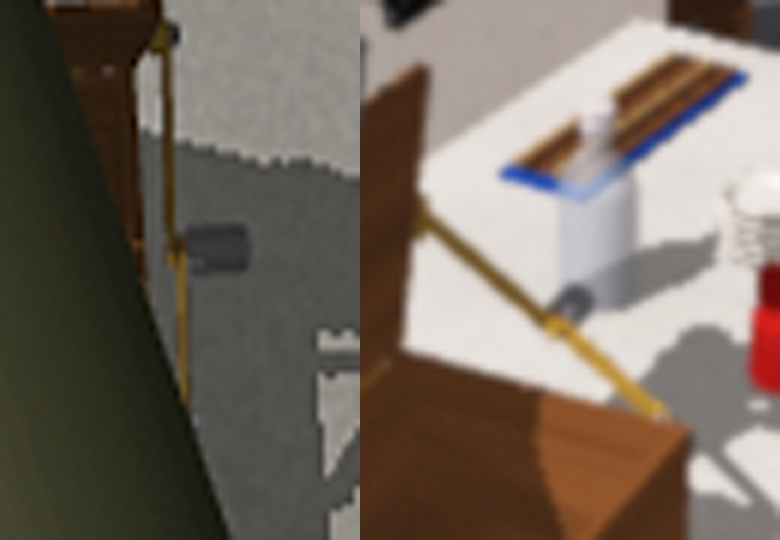

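```bash
python3 -m creep '[[[0,0,0,0,0,0,0],[0,0,0,0,0,0,0]]]' >/dev/null; python3 - <<'E'
from h import *
lidst();kn()
def tri(a,b):
    L=[]
    for n,uv in(("top",a),("side",b)):
        p=ctrl.camera_params(n);T=np.array(p["pose"]);d=T[:3,:3]@np.linalg.inv(p["K"])@np.array([*uv,1.]);L.append((T[:3,3],d/np.linalg.norm(d)))
    A=sum(np.eye(3)-np.outer(d,d) for o,d in L);B=sum((np.eye(3)-np.outer(d,d))@o for o,d in L)
    X=np.linalg.solve(A,B);return Ro.from_euler('z',-YAW).apply(X-C)
tp=lambda u,v:(250+u/6-.4,130+v/6-.4); sp=lambda u,v:(225+(u-360)/6-.4,115+v/6-.4)
for n,a,b in(("lidpivot",(165,35),(420,215)),("joint",(178,250),(557,326))):
    print(n,(tri(tp(*a),sp(*b))*1e3).round(1))
print("knob",(tri(tp(220,250),sp(575,303))*1e3).round(1))
# anchor from side ray at chest y=-.135 z=.098
w=ray("side",sp(660,412),.098);print("anchor",(Ro.from_euler('z',-YAW).apply(w-C)*1e3).round(1))
E
```

```text
t 10.75 th 1.438 R 237.4 mm  (x -31.3 z 235.4) resist 3.1 radial-out 3.0 Fy 2.6 grip 0.125
knob dark rows [168, 169, 170, 171, 172, 173, 174, 175, 204, 205, 206, 207, 208, 209, 210, 211, 212, 213, 214]
lidpivot [  85.2 -139.7  197. ]
joint [  -1.5 -143.3  143.9]
knob [  -3.5 -161.9  150. ]
anchor [ -64. -152.   98.]
```

The triangulated joint sits above the anchor–lid line. The lower link is at about 37° and the upper at about 30°, so the joint is roughly 0.12 rad past the line and locked. I'll release the bar and go for the jar.

```bash
python3 -m creep '[[[0.3,0,-0.5,0,0,0,0],[0.3,0,-0.5,0,0,0,0],[0.3,0,-0.5,0,0,0,0],[0.3,0,-0.5,-20,0,0,0],[0.3,0,-0.5,-55,0,0,0]]]'; python3 -c "
from h import *
lidst();kn();go([.512,-.381,.25],.471)"
```

```text
time: 11.3
position: [0.6381, 0.0775, 0.3575]
tool_rot: [-2.131, -2.306, 0.007]
ft_force: [0.4, 0.2, 0.8]
grip_width: 0.3
t 11.30 th 1.459 R 290.0 mm  (x -32.3 z 288.2) resist -0.5 radial-out 0.7 Fy 0.2 grip 0.300
knob dark rows [168, 175, 198, 199, 200, 201, 202, 203, 204, 205, 206, 207, 208, 209, 210, 211, 212, 213, 214]
t 11.35 tcp [0.6402 0.0785 0.3655] F [-0.5 -0.5  4.3] shift mm [-448.1 -164.4  114.4] turn [ 0.006 -0.004  1.178] q [ 0.41  0.39 -0.86  1.14  0.3   1.72 -0.27]
```

```bash
python3 -m creep '[[[0.9,-46,-16,0,0,0,0.12],[0.9,-92,-33,0,0,0,0.24],[0.9,-138,-50,0,0,0,0.36],[0.9,-184,-67,20,0,0,0.48],[0.9,-230,-84,40,0,0,0.6]]]'; python3 -c "
from h import *
go([.512,-.381,.2],.471)"
```

```text
time: 11.85
position: [0.5746, -0.1543, 0.322]
tool_rot: [2.72, 1.566, 0.002]
ft_force: [1.4, -0.6, 0.5]
grip_width: 0.669
t 11.85 tcp [ 0.5746 -0.1543  0.322 ] F [ 1.4 -0.6  0.5] shift mm [-227.5   59.4  122.3] turn [ 0.003 -0.001  0.574] q [ 0.79  0.23 -0.69  1.37  0.15  1.59 -0.42]
```

```bash
python3 -m creep '[[[0.9,-43,11,20,0,0,0.12],[0.9,-87,23,43,0,0,0.24],[0.9,-131,35,66,0,0,0.36],[0.9,-175,46,90,0,0,0.48],[0.9,-219,58,115,0,0,0.574]]]';python3 -m creep '[[[0.9,0,0,0,0,0,0],[0.9,0,0,0,0,0,0]]]'; python3 -c "
from h import *
p=ctrl.camera_params('wrist');im=ctrl.get_image('wrist')[:,:,::-1];cv2.imwrite('pics/w5.png',im)
go([.512,-.381,.032],.471)
print(proj('wrist',[.512,-.381,.08],p),proj('wrist',[.422,-.358,.1],p),proj('wrist',[.544,-.282,.09],p))"
```

```text
time: 12.35
position: [0.5166, -0.3685, 0.2088]
tool_rot: [3.053, 0.733, 0.0]
ft_force: [0.4, 0.4, 0.4]
grip_width: 0.901
time: 12.55
position: [0.5161, -0.3677, 0.2082]
tool_rot: [-3.053, -0.737, 0.002]
ft_force: [-0.3, 0.1, -0.0]
grip_width: 0.899
t 12.6 tcp [ 0.5177 -0.3659  0.2094] F [0.4 0.8 0.5] shift mm [-12.1  10.9 177.4] turn [-0.    -0.001  0.006] q [ 0.97  0.32 -0.5   1.46  0.15  1.4  -0.63]
[258.61283562 179.99208303] [202.61989596 245.92783009] [185.10857279 111.2642206 ]
```

View pics/w5.png

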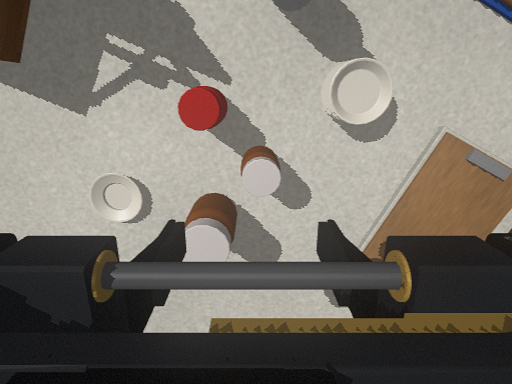

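The cap is at (260,178) against a prediction of (259,180), with the red jar at (203,108) and the big jar at (208,241). The finger paths are clear.

```bash
python3 -m creep '[[[0.9,-12,10.5,40,0,0,0],[0.9,-12,10.5,85,0,0,0],[0.9,-12,10.5,125,0,0,0],[0.9,-12,10.5,155,0,0,0],[0.9,-12,10.5,176,0,0,0]]]' 20;python3 -m creep '[[[0.9,0,0,0,0,0,0],[0.3,0,0,0,0,0,0],[0.3,0,0,0,0,0,0],[0.3,0,0,0,0,0,0],[0.3,0,0,0,0,0,0]]]';python3 -m creep '[[[0.3,0,0,0,0,0,0],[0.3,0,0,0,0,0,0],[0.3,0,0,0,0,0,0]]]'
```

```text
time: 13.1
position: [0.5124, -0.3784, 0.0322]
tool_rot: [-3.05, -0.747, -0.0]
ft_force: [0.4, -1.3, 0.5]
grip_width: 0.899
time: 13.6
position: [0.5124, -0.3812, 0.035]
tool_rot: [3.051, 0.742, 0.002]
ft_force: [0.1, -1.3, -0.8]
grip_width: 0.622
time: 13.9
position: [0.512, -0.3811, 0.0341]
tool_rot: [3.052, 0.741, 0.001]
ft_force: [-0.3, 0.0, 2.5]
grip_width: 0.496
```

```bash
python3 -m creep '[[[0.3,0,0,-8,0,0,0],[0.3,0,0,-30,0,0,0],[0.3,0,0,-75,0,0,0],[0.3,0,0,-120,0,0,0],[0.3,0,0,-165,0,0,0]]]' 30; python3 -m creep '[[[0.3,0,0,-45,0,0,0],[0.3,0,0,-60,0,0,0]]]'; python3 -c "
from h import *
print(ch(-.035,-.025,.27));go(ch(-.035,-.025,.27),1.656)"
```

```text
time: 14.4
position: [0.5111, -0.3802, 0.2001]
tool_rot: [-3.052, -0.742, 0.001]
ft_force: [0.4, 0.2, -1.8]
grip_width: 0.487
time: 14.6
position: [0.5135, -0.3814, 0.2646]
tool_rot: [3.047, 0.741, 0.008]
ft_force: [0.5, -0.4, 0.1]
grip_width: 0.487
[0.5426488  0.04711884 0.27      ]
t 14.6 tcp [ 0.5135 -0.3814  0.2646] F [ 0.5 -0.4  0.1] shift mm [ 222.7 -367.3   -7.3] turn [ 8.000e-03  1.000e-03 -1.179e+00] q [ 0.98  0.31 -0.5   1.37  0.15  1.5  -0.6 ]
```

```bash
python3 -m creep '[[[0.3,22,-37,-2,0,0,-0.12],[0.3,45,-74,-4,0,0,-0.24],[0.3,67,-110,-6,0,0,-0.36],[0.3,89,-147,-7,0,0,-0.48],[0.3,111,-184,-7,0,0,-0.6]]]'; python3 -c "
from h import *
go(ch(-.035,-.025,.27),1.656)"
```

```text
time: 15.1
position: [0.5251, -0.1644, 0.2646]
tool_rot: [-2.692, -1.617, 0.002]
ft_force: [0.8, 0.3, -0.5]
grip_width: 0.494
t 15.1 tcp [ 0.5251 -0.1644  0.2646] F [ 0.8  0.3 -0.5] shift mm [194.9 -83.9  -5.3] turn [-0.002  0.    -0.574] q [ 0.88  0.13 -0.69  1.57  0.08  1.47 -0.3 ]
```

```bash
python3 -m creep '[[[0.3,39,-17,0,0,0,-0.12],[0.3,78,-34,0,0,0,-0.24],[0.3,117,-51,0,0,0,-0.36],[0.3,156,-67,0,0,0,-0.48],[0.3,195,-84,0,0,0,-0.574]]]'; python3 -m creep '[[[0.3,0,0,0,0,0,0],[0.3,0,0,0,0,0,0],[0.3,0,0,0,0,0,0]]]';python3 -c "
from h import *
cv2.imwrite('pics/w6.png',ctrl.get_image('wrist')[:,:,::-1])
go(ch(-.035,-.025,.043),1.656);kn();t=cv2.imread('pics/last_top.png')"
```

```text
time: 15.6
position: [0.5435, 0.0467, 0.2647]
tool_rot: [-2.126, -2.312, 0.002]
ft_force: [0.8, -0.6, -0.9]
grip_width: 0.487
time: 15.9
position: [0.544, 0.0436, 0.2648]
tool_rot: [-2.133, -2.306, 0.003]
ft_force: [0.2, -1.4, -0.9]
grip_width: 0.489
t 15.95 tcp [0.5441 0.0432 0.2649] F [-0.2  0.5 -1.1] shift mm [  4.1  -0.9 221.9] turn [-0.001  0.001 -0.008] q [ 0.67  0.15 -0.88  1.58  0.11  1.47 -0.14]
knob dark rows [168, 175]
```

View pics/w6.png

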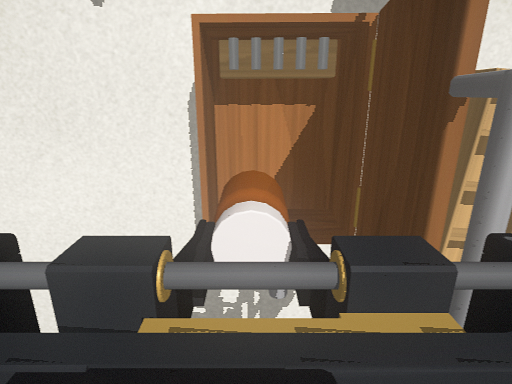

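The jar is held upright at (252,230), but the raised bar (u≈450–510) is close to the gripper body's right end. I'll back off and turn the gripper a quarter turn so that its long side runs along the chest's y.

```bash
python3 -m creep '[[[0.3,4,-30,0,0,0,0],[0.3,4,-30,0,0,0,-0.14],[0.3,4,-30,0,0,0,-0.28],[0.3,4,-30,0,0,0,-0.42],[0.3,4,-30,0,0,0,-0.56]]]'; python3 -m creep '[[[0.3,0,0,0,0,0,-0.14],[0.3,0,0,0,0,0,-0.28],[0.3,0,0,0,0,0,-0.42],[0.3,0,0,0,0,0,-0.56],[0.3,0,0,0,0,0,-0.7]]]';python3 -c "
from h import *
go(ch(-.035,-.025,.25),3.227);go(ch(-.035,-.025,.043),3.227)"
```

```text
time: 16.5
position: [0.5141, 0.0453, 0.2655]
tool_rot: [1.406, 2.809, -0.001]
ft_force: [0.4, -0.3, -1.4]
grip_width: 0.492
time: 17.0
position: [0.5141, 0.0454, 0.2654]
tool_rot: [-0.357, -3.121, 0.001]
ft_force: [-0.2, 0.1, -2.5]
grip_width: 0.487
t 17.0 tcp [0.5141 0.0454 0.2654] F [-0.2  0.1 -2.5] shift mm [-27.4   8.2  15.4] turn [-0.    -0.    -0.313] q [ 0.77  0.06 -0.94  1.64  0.05  1.46  1.17]
t 17.0 tcp [0.5141 0.0454 0.2654] F [-0.2  0.1 -2.5] shift mm [-27.4   8.2 222.4] turn [-0.    -0.    -0.313] q [ 0.77  0.06 -0.94  1.64  0.05  1.46  1.17]
```

```bash
python3 -m creep '[[[0.3,-14,4,10,0,0,-0.15],[0.3,-27,8,30,0,0,-0.3],[0.3,-27,8,70,0,0,-0.313],[0.3,-27,8,115,0,0,-0.313],[0.3,-27,8,155,0,0,-0.313]]]'; python3 -c "
from h import *
go(ch(-.035,-.025,.043),3.227);kn()"
```

```text
time: 17.5
position: [0.5419, 0.0466, 0.1085]
tool_rot: [0.124, -3.139, 0.001]
ft_force: [0.3, -0.6, -2.2]
grip_width: 0.491
t 17.5 tcp [0.5419 0.0466 0.1085] F [ 0.3 -0.6 -2.2] shift mm [-0.8  0.5 65.5] turn [-0.001 -0.001 -0.006] q [ 0.69  0.28 -0.94  1.8   0.24  1.18  1.33]
knob dark rows [168, 175]
```

```bash
python3 -m creep '[[[0.3,0,0,30,0,0,0],[0.3,0,0,50,0,0,0],[0.3,0,0,60,0,0,0],[0.3,0,0,64,0,0,0],[0.3,0,0,64,0,0,0]]]'; python3 -m creep '[[[0.3,0,0,2,0,0,0],[0.3,0,0,2,0,0,0]]]'
```

```text
time: 18.05
position: [0.5427, 0.048, 0.0472]
tool_rot: [-0.128, 3.139, -0.0]
ft_force: [0.2, 0.2, -1.3]
grip_width: 0.491
time: 18.25
position: [0.5429, 0.0484, 0.0454]
tool_rot: [-0.129, 3.138, -0.001]
ft_force: [0.1, -0.1, -0.3]
grip_width: 0.49
```

```bash
python3 -m creep '[[[0.3,0,0,2,0,0,0],[0.3,0,0,2,0,0,0]]]'; python3 -m creep '[[[0.3,0,0,1.5,0,0,0],[0.3,0,0,1.5,0,0,0]]]'
```

```text
time: 18.45
position: [0.5422, 0.0483, 0.0427]
tool_rot: [-0.129, 3.139, -0.0]
ft_force: [0.2, -0.4, -1.9]
grip_width: 0.485
time: 18.65
position: [0.5429, 0.0485, 0.0421]
tool_rot: [-0.129, 3.138, -0.001]
ft_force: [-0.5, -0.3, 4.9]
grip_width: 0.485
```

Contact is at TCP z 0.042, as expected (4.9 N). I'll release and retreat.

```bash
python3 -m creep '[[[0.7,0,0,-0.5,0,0,0],[0.7,0,0,-0.5,0,0,0],[0.7,0,0,-0.5,0,0,0],[0.7,0,0,-0.5,0,0,0],[0.7,0,0,-0.5,0,0,0]]]'; python3 -m creep '[[[0.7,0,0,-20,0,0,0],[0.7,0,0,-60,0,0,0],[0.7,0,0,-100,0,0,0],[0.7,0,0,-145,0,0,0],[0,0,0,-190,0,0,0]]]';python3 -c "
from h import *
p=ctrl.camera_params('wrist');t=ctrl.get_image('wrist')[:,:,::-1];cv2.imwrite('pics/w7.png',t);kn();print(proj('wrist',ch(-.035,-.025,.088),p))
h=cv2.cvtColor(t,cv2.COLOR_BGR2HSV);m=cv2.inRange(h,(0,0,150),(179,40,255))
for c in cv2.findContours(m,0,2)[0]:
    if 300<cv2.contourArea(c)<8000: print(cv2.boundingRect(c))
go(ch(-.003,-.162,.25),3.227)"
```

```text
time: 19.15
position: [0.5421, 0.0484, 0.0414]
tool_rot: [0.129, -3.139, 0.0]
ft_force: [-0.0, 0.3, 1.2]
grip_width: 0.698
time: 19.65
position: [0.5418, 0.0485, 0.2332]
tool_rot: [0.13, -3.139, 0.001]
ft_force: [1.0, -0.0, 0.8]
grip_width: 0.663
knob dark rows [168, 175]
[251.52305617 169.14074659]
(136, 224, 25, 38)
(0, 152, 129, 109)
(233, 148, 38, 36)
(85, 112, 27, 38)
(0, 103, 94, 48)
(40, 60, 20, 28)
(466, 0, 46, 50)
t 19.75 tcp [0.5458 0.0495 0.2379] F [0.5 0.3 0. ] shift mm [ -29.1 -139.   -11.6] turn [-0.001  0.011 -0.003] q [ 0.74  0.17 -0.98  1.63  0.14  1.41  1.4 ]
```

The wrist view finds the cap at (252,166) against a prediction of (252,169), so the jar is standing in place. Next is the knuckle.

```bash
python3 -m creep '[[[0,-9,-49,0,0,0,0],[0,-18,-98,0,0,0,0],[0,-27,-147,0,0,0,0],[0,-27,-147,20,0,0,0],[0,-27,-147,40,0,0,0]]]'; python3 -m creep '[[[0,0,0,0,0,0,0],[0,0,0,0,0,0,0]]]';python3 -c "
from h import *
p=ctrl.camera_params('wrist');t=ctrl.get_image('wrist')[:,:,::-1];s=ctrl.get_image('side')[:,:,::-1];cv2.imwrite('pics/m8.png',np.hstack([cv2.resize(t,None,fx=.8,fy=.8),cv2.resize(s[70:210,195:335],(390,390),interpolation=2)[:307]]) if 0 else np.hstack([cv2.resize(t,(400,300)),cv2.resize(s[70:220,180:330],(300,300),interpolation=2)]))
go(ch(-.005,-.170,.165),3.227)
print(proj('wrist',ch(-.001,-.147,.152),p),proj('wrist',ch(-.001,-.175,.152),p))"
```

```text
time: 20.25
position: [0.5814, -0.0983, 0.1902]
tool_rot: [0.122, -3.139, -0.001]
ft_force: [0.6, 0.7, 0.1]
grip_width: 0.145
time: 20.45
position: [0.5809, -0.0955, 0.1913]
tool_rot: [0.13, -3.138, -0.001]
ft_force: [-0.3, 0.7, 0.2]
grip_width: 0.024
t 20.55 tcp [ 0.5818 -0.0953  0.1926] F [-0.5 -0.3  0.7] shift mm [-3.1  0.3 27.6] turn [-0.001  0.001 -0.002] q [ 0.85  0.3  -0.88  1.59  0.24  1.36  1.6 ]
[282.23336099 208.83303662] [247.65972504 208.91620178]
```

View pics/m8.png

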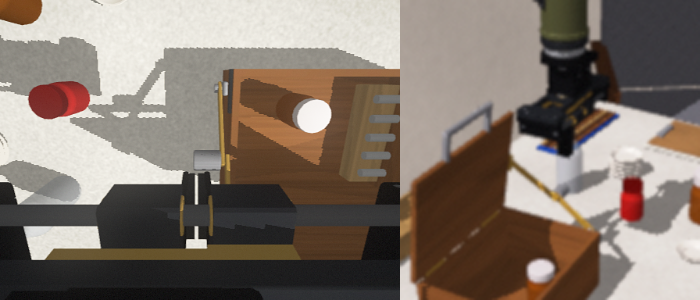

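The side view shows the jar standing in the chest, with the lid up and the stay locked. In the wrist view the knob is at about (267,205) full-scale, under the closed fingertips. I'll descend gently.

```bash
python3 -m creep '[[[0,0,0,15,0,0,0],[0,0,0,28,0,0,0],[0,0,0,34,0,0,0],[0,0,0,38,0,0,0],[0,0,0,40,0,0,0]]]'; python3 -m creep '[[[0,0,0,2,0,0,0],[0,0,0,4,0,0,0],[0,0,0,4,0,0,0]]]';python3 -m creep '[[[0,0,0,2,0,0,0],[0,0,0,4,0,0,0],[0,0,0,4,0,0,0]]]'
```

```text
time: 21.05
position: [0.581, -0.0958, 0.151]
tool_rot: [0.129, -3.138, -0.0]
ft_force: [0.5, -0.0, 0.4]
grip_width: 0.006
time: 21.35
position: [0.5812, -0.0959, 0.1475]
tool_rot: [-0.129, 3.139, -0.0]
ft_force: [0.8, -0.0, 1.4]
grip_width: 0.006
time: 21.65
position: [0.581, -0.0959, 0.1433]
tool_rot: [0.129, -3.139, 0.0]
ft_force: [-0.5, 0.4, -0.4]
grip_width: 0.005
```

```bash
python3 -m creep '[[[0,0,0,2,0,0,0],[0,0,0,4,0,0,0],[0,0,0,4,0,0,0]]]';python3 -m creep '[[[0,0,0,2,0,0,0],[0,0,0,3,0,0,0],[0,0,0,3,0,0,0]]]';python3 -m creep '[[[0,0,0,2,0,0,0],[0,0,0,3,0,0,0],[0,0,0,3,0,0,0]]]'
```

```text
time: 21.95
position: [0.5809, -0.0959, 0.1392]
tool_rot: [0.129, -3.138, -0.0]
ft_force: [-0.0, 0.7, 0.4]
grip_width: 0.005
time: 22.25
position: [0.5811, -0.0959, 0.1363]
tool_rot: [0.129, -3.139, -0.0]
ft_force: [-0.3, 0.6, 1.5]
grip_width: 0.006
time: 22.55
position: [0.5821, -0.0958, 0.1342]
tool_rot: [-0.129, 3.137, -0.0]
ft_force: [0.3, -0.5, 3.8]
grip_width: 0.002
```

Contact is at TCP z≈0.136. I'll press along the knuckle's swing.

```bash
python3 -m creep '[[[0,-1,0,2,0,0,0],[0,-2,0,4,0,0,0],[0,-2,0,4,0,0,0]]]';python3 -m creep '[[[0,-1,0,2,0,0,0],[0,-2,0,4,0,0,0],[0,-2,0,4,0,0,0]]]';python3 -c "
from h import *
kn()"
```

```text
time: 22.85
position: [0.585, -0.0956, 0.1304]
tool_rot: [-0.129, 3.135, -0.0]
ft_force: [2.7, -0.2, 3.9]
grip_width: 0.01
time: 23.15
position: [0.5875, -0.0954, 0.1267]
tool_rot: [-0.129, 3.134, -0.0]
ft_force: [3.6, 0.3, 6.0]
grip_width: 0.004
knob dark rows [140, 141, 142, 143, 144, 145, 146, 147, 148, 149, 150, 151, 152, 153, 154, 155, 156, 157, 158, 159, 160, 161, 162, 163, 164, 165, 166, 167, 168, 169, 170, 171, 172, 173, 174, 175, 176, 177, 178, 179, 180]
```

```bash
python3 -m creep '[[[0,-1.5,0,2,0,0,0],[0,-3,0,4,0,0,0],[0,-4,0,6,0,0,0],[0,-4,0,6,0,0,0]]]';python3 -m creep '[[[0,-1.5,0,2,0,0,0],[0,-3,0,4,0,0,0],[0,-4,0,6,0,0,0],[0,-4,0,6,0,0,0]]]'
```

```text
time: 23.6
position: [0.591, -0.095, 0.1204]
tool_rot: [-0.129, 3.135, -0.0]
ft_force: [3.5, 0.6, 4.1]
grip_width: 0.001
time: 24.0
position: [0.594, -0.0947, 0.1138]
tool_rot: [-0.129, 3.137, 0.0]
ft_force: [3.5, 0.5, 5.1]
grip_width: 0.01
```

```bash
python3 -m creep '[[[0,-1,0,2,0,0,0],[0,-2,0,4,0,0,0],[0,-3,0,6,0,0,0],[0,-3,0,8,0,0,0],[0,-3,0,8,0,0,0]]]';python3 -m creep '[[[0,-1,0,2,0,0,0],[0,-2,0,4,0,0,0],[0,-2,0,6,0,0,0],[0,-2,0,8,0,0,0],[0,-2,0,8,0,0,0]]]'; python3 -m creep '[[[0,0,0,2,0,0,0],[0,0,0,3,0,0,0],[0,0,0,3,0,0,0]]]'
```

```text
time: 24.5
position: [0.5957, -0.0946, 0.1051]
tool_rot: [0.129, -3.138, -0.0]
ft_force: [3.2, 0.3, 3.5]
grip_width: 0.008
time: 25.0
position: [0.5977, -0.0945, 0.0971]
tool_rot: [0.129, -3.138, -0.0]
ft_force: [2.6, 0.2, 2.2]
grip_width: 0.007
time: 25.3
position: [0.5978, -0.0946, 0.0943]
tool_rot: [0.129, -3.138, 0.0]
ft_force: [1.7, 0.1, 2.3]
grip_width: 0.005
```

```bash
python3 -m creep '[[[0,3,0,-8,0,0,0],[0,12,0,-20,0,0,0],[0,30,-20,-40,0,0,0],[0,40,-60,-70,0,0,0],[0,40,-100,-110,0,0,0]]]'; python3 -m creep '[[[0,0,0,-40,0,0,0],[0.35,0,0,-80,0,0,0],[0.35,0,0,-80,0,0,0]]]';python3 -c "
from h import *
s=ctrl.get_image('side')[:,:,::-1];t=ctrl.get_image('top')[:,:,::-1];cv2.imwrite('pics/s9f.png',s);cv2.imwrite('pics/t9f.png',t)
cv2.imwrite('pics/m9.png',np.hstack([cv2.resize(t[120:240,170:320],(450,360),interpolation=2),cv2.resize(s[90:250,180:320],(315,360),interpolation=2)]))
go([.6,.08,.38],1.656)"
```

```text
time: 25.8
position: [0.5624, -0.1933, 0.199]
tool_rot: [0.129, -3.133, 0.0]
ft_force: [1.6, -0.8, -0.7]
grip_width: 0.004
time: 26.1
position: [0.5674, -0.1926, 0.2849]
tool_rot: [-0.127, 3.133, -0.005]
ft_force: [0.3, 0.4, -0.1]
grip_width: 0.111
t 26.2 tcp [ 0.5654 -0.192   0.2797] F [ 0.1 -0.2 -1.5] shift mm [ -56.7  268.2 -100.5] turn [-1.000e-03 -0.000e+00  1.568e+00] q [ 0.97  0.28 -0.85  1.43  0.21  1.53  1.78]
```

```bash
cat >> h.py <<'E'
def barW(th,y,R=.2365): 
    x,z=-.232*np.cos(th)+.005*np.sin(th),.232*np.sin(th)+.005*np.cos(th)
    return ch(.095+x,y,.11+z)
E
python3 - <<'E'
from h import *
ps=ctrl.camera_params('side');pt=ctrl.camera_params('top')
s=cv2.imread('pics/s9f.png').astype(float);t=cv2.imread('pics/t9f.png').astype(float)
def samp(im,n,p,th):
    return np.array([cv2.getRectSubPix(im.astype(np.float32),(1,1),tuple(proj(n,barW(th,y),p)))[0,0] for y in np.linspace(-.045,.045,15)])
for th in np.arange(1.1,1.5,.02):
    o=[]
    for im,n,p in((s,'side',ps),(t,'top',pt)):
        c=samp(im,n,p,th);o.append((proj(n,barW(th,0),p).round().astype(int).tolist(),c.mean(0).round().astype(int).tolist(),c.std(0).mean().round(1)))
    print(round(th,2),o)
E
```

```text
1.1 [([234, 140], [42, 64, 98], np.float32(10.9)), ([223, 162], [18, 32, 49], np.float32(5.0))]
1.12 [([233, 140], [84, 99, 126], np.float32(14.7)), ([223, 160], [18, 31, 48], np.float32(5.5))]
1.14 [([232, 139], [130, 136, 147], np.float32(16.6)), ([223, 158], [19, 34, 52], np.float32(5.3))]
1.16 [([230, 138], [122, 125, 132], np.float32(16.4)), ([222, 156], [27, 37, 50], np.float32(3.7))]
1.18 [([229, 137], [94, 91, 94], np.float32(3.9)), ([222, 154], [83, 81, 80], np.float32(2.8))]
1.2 [([228, 136], [117, 111, 114], np.float32(1.8)), ([222, 152], [102, 100, 99], np.float32(1.9))]
1.22 [([227, 135], [142, 140, 146], np.float32(1.0)), ([222, 150], [46, 59, 79], np.float32(4.1))]
1.24 [([225, 135], [147, 153, 163], np.float32(0.9)), ([222, 148], [25, 45, 70], np.float32(2.5))]
1.26 [([224, 134], [147, 155, 166], np.float32(0.7)), ([222, 146], [25, 43, 67], np.float32(0.5))]
1.28 [([223, 133], [147, 155, 166], np.float32(0.8)), ([222, 144], [26, 45, 69], np.float32(0.8))]
1.3 [([221, 133], [147, 155, 166], np.float32(1.0)), ([222, 142], [25, 45, 71], np.float32(0.6))]
1.32 [([220, 132
[... 197 characters left out ...]
 131], [147, 155, 166], np.float32(1.3)), ([221, 136], [137, 144, 147], np.float32(2.0))]
1.38 [([216, 130], [147, 155, 166], np.float32(1.3)), ([221, 134], [136, 143, 145], np.float32(2.7))]
1.4 [([215, 130], [147, 155, 166], np.float32(1.4)), ([221, 132], [136, 143, 146], np.float32(2.4))]
1.42 [([213, 129], [147, 155, 166], np.float32(1.9)), ([221, 130], [137, 144, 147], np.float32(2.8))]
1.44 [([212, 129], [147, 155, 166], np.float32(2.1)), ([221, 128], [136, 143, 146], np.float32(2.7))]
1.46 [([211, 128], [148, 156, 167], np.float32(2.0)), ([221, 126], [137, 144, 147], np.float32(2.2))]
1.48 [([209, 128], [148, 156, 167], np.float32(1.7)), ([221, 124], [136, 143, 146], np.float32(3.3))]
```

Both views put the bar's grey line at a lid angle of about 1.18 rad. Next I'll move above it.

```bash
python3 -m creep '[[[0.4,0,0,-40,0,0,0],[0.4,0,0,-90,0,0,0.14],[0.4,0,0,-105,0,0,0.28],[0.4,0,10,-105,0,0,0.42],[0.4,0,40,-105,0,0,0.56]]]'; python3 -c "
from h import *
b=barW(1.18,0);print(b);go([b[0],b[1],.385],1.656)"
```

```text
time: 26.7
position: [0.5616, -0.1555, 0.3819]
tool_rot: [-0.76, -3.044, 0.001]
ft_force: [0.1, -0.6, -1.0]
grip_width: 0.399
[0.58660786 0.07595497 0.32641322]
t 26.7 tcp [ 0.5616 -0.1555  0.3819] F [ 0.1 -0.6 -1. ] shift mm [ 86.8 216.   -3.2] turn [-0.004 -0.003  0.996] q [ 0.86  0.23 -0.79  1.26  0.17  1.72  1.19]
```

```bash
python3 -m creep '[[[0.4,17,43,0,0,0,0.14],[0.4,34,86,-2,0,0,0.28],[0.4,51,129,-3,0,0,0.42],[0.4,68,172,-3,0,0,0.56],[0.4,87,216,-3,0,0,0.7]]]'; python3 -m creep '[[[0.4,0,0,0,0,0,0.14],[0.4,0,0,0,0,0,0.29],[0.4,0,0,0,0,0,0.29],[0.4,0,0,0,0,0,0.29]]]'; python3 - <<'E'
from h import *
p=ctrl.camera_params('wrist');im=ctrl.get_image('wrist')[:,:,::-1];cv2.imwrite('pics/w10.png',im)
b=barW(1.18,0);go([b[0],b[1],b[2]-.040],1.656)
for y in (0.03,.045):
    print(y,[ (th,proj('wrist',barW(th,y),p).round(0).tolist()) for th in (1.14,1.18,1.22)])
    v=int(proj('wrist',barW(1.18,y),p)[1]);print([tuple(int(q) for q in im[v,u]) for u in range(200,310,5)])
E
```

```text
time: 27.2
position: [0.5835, 0.076, 0.3851]
tool_rot: [-1.735, -2.616, 0.006]
ft_force: [0.9, -0.4, 0.7]
grip_width: 0.399
time: 27.6
position: [0.584, 0.0746, 0.3858]
tool_rot: [-2.084, -2.348, 0.004]
ft_force: [-0.6, 0.6, -0.1]
grip_width: 0.399
t 27.65 tcp [0.5842 0.0745 0.3861] F [ 0.1 -0.1 -0.5] shift mm [ 1.2  2.8 99.7] turn [-0.002  0.     0.033] q [ 0.45  0.25 -0.79  1.24  0.18  1.73 -0.18]
0.03 [(1.14, [246.0, 153.0]), (1.18, [256.0, 154.0]), (1.22, [266.0, 155.0])]
[(58, 77, 102), (76, 114, 162), (152, 172, 200), (231, 233, 238), (230, 232, 238), (230, 232, 238), (230, 233, 239), (164, 173, 191), (70, 111, 163), (76, 117, 172), (47, 72, 102), (131, 132, 133), (167, 166, 170), (158, 156, 157), (51, 74, 104), (60, 92, 137), (62, 91, 131), (54, 81, 116), (61, 88, 126), (62, 93, 134), (64, 91, 130), (68, 99, 138)]
0.045 [(1.14, [246.0, 135.0]), (1.18, [256.0, 136.0]), (1.22, [267.0, 137.0])]
[(59, 80, 108), (74, 112, 160), (69, 107, 156), (68, 105, 153), (66, 105, 152), (72, 114, 165), (73, 112, 164), (68, 110, 164), (72, 113, 166), (71, 115, 171), (71, 111, 166), (116, 119, 120), (159, 159, 160), (163, 164, 165), (45, 65, 93), (60, 97, 139), (66, 97, 143), (57, 83, 119), (60, 90, 126), (63, 92, 133), (62, 90, 129), (66, 94, 130)]
```

```bash
python3 -m creep '[[[0.4,1,6.5,0,0,0,0.033],[0.4,1,6.5,40,0,0,0.033],[0.4,1,6.5,75,0,0,0.033],[0.4,1,6.5,95,0,0,0.033],[0.4,1,6.5,98,0,0,0.033]]]'; python3 -m creep '[[[0.4,0,0,0,0,0,0],[0,0,0,0,0,0,0],[0,0,0,0,0,0,0],[0,0,0,0,0,0,0],[0,0,0,0,0,0,0]]]' 35;python3 -m creep '[[[0,0,0,0,0,0,0],[0,0,0,0,0,0,0]]]'; python3 -c "
from h import *
lidst()"
```

```text
time: 28.15
position: [0.5893, 0.0755, 0.2859]
tool_rot: [-2.124, -2.31, 0.007]
ft_force: [-0.4, -0.4, 0.4]
grip_width: 0.397
time: 28.65
position: [0.591, 0.077, 0.29]
tool_rot: [2.127, 2.311, 0.0]
ft_force: [-0.2, 0.7, 3.1]
grip_width: 0.128
time: 28.85
position: [0.5911, 0.077, 0.29]
tool_rot: [2.127, 2.311, 0.0]
ft_force: [-2.2, -0.4, 4.2]
grip_width: 0.127
t 28.85 th 1.226 R 234.5 mm  (x -79.2 z 220.7) resist 0.7 radial-out 4.7 Fy -0.2 grip 0.127
```

The bar is gripped at width 0.127. I'll lower the lid along the arc.

```bash
python3 - <<'E'
import numpy as np
f=lambda th:np.array([-232*np.cos(th)+5*np.sin(th),232*np.sin(th)+5*np.cos(th)])
a=1.21
for i,th in enumerate(np.arange(1.13,-.01,-.08)):
    d=f(th)-f(a);print(round(th,2),"dy %.1f dz %.1f"%(d[0],-d[1]),end=" | ")
    if i%4==3: a=th;print()
E
```

```text
1.13 dy -17.2 dz 6.9 | 1.05 dy -33.9 dz 15.1 | 0.97 dy -49.8 dz 24.6 | 0.89 dy -64.9 dz 35.4 | 
0.81 dy -14.2 dz 11.9 | 0.73 dy -27.4 dz 25.0 | 0.65 dy -39.5 dz 39.0 | 0.57 dy -50.5 dz 54.0 | 
0.49 dy -9.7 dz 15.8 | 0.41 dy -18.2 dz 32.3 | 0.33 dy -25.2 dz 49.5 | 0.25 dy -30.9 dz 67.2 | 
0.17 dy -4.3 dz 18.1 | 0.09 dy -7.1 dz 36.4 | 0.01 dy -8.4 dz 54.9 |
```

```bash
python3 -m creep '[[[0,0,-8,3,0,0,0],[0,0,-17,7,0,0,0],[0,0,-34,15,0,0,0],[0,0,-50,24.5,0,0,0],[0,0,-65,35.5,0,0,0]]]' 40; python3 -m creep '[[[0,0,0,0,0,0,0]]]';python3 -c "
from h import *
lidst()"
```

```text
time: 29.35
position: [0.5272, 0.0721, 0.2541]
tool_rot: [2.126, 2.31, 0.006]
ft_force: [2.8, 0.9, -0.6]
grip_width: 0.126
time: 29.45
position: [0.5247, 0.0719, 0.2525]
tool_rot: [-2.127, -2.311, 0.002]
ft_force: [-0.4, 1.6, -2.9]
grip_width: 0.125
t 29.45 th 0.899 R 234.1 mm  (x -145.8 z 183.2) resist 2.0 radial-out -2.2 Fy 1.6 grip 0.125
```

```bash
python3 -m creep '[[[0,0,-14,12,0,0,0],[0,0,-27.5,25,0,0,0],[0,0,-39.5,39,0,0,0],[0,0,-50.5,54,0,0,0],[0,0,-50.5,54,0,0,0]]]'; python3 -c "
from h import *
lidst()"; python3 -m creep '[[[0,0,-9.7,16,0,0,0],[0,0,-18,32,0,0,0],[0,0,-25,49.5,0,0,0],[0,0,-31,67,0,0,0],[0,0,-31,67,0,0,0]]]'; python3 -c "
from h import *
lidst()"
```

```text
time: 29.95
position: [0.4759, 0.0682, 0.1986]
tool_rot: [-2.127, -2.312, -0.002]
ft_force: [4.0, 3.5, -4.8]
grip_width: 0.127
t 29.95 th 0.586 R 233.7 mm  (x -194.7 z 129.3) resist 1.6 radial-out -6.2 Fy 3.2 grip 0.127
time: 30.45
position: [0.4465, 0.066, 0.1322]
tool_rot: [2.126, 2.312, 0.005]
ft_force: [5.2, 2.6, -3.4]
grip_width: 0.121
t 30.45 th 0.274 R 232.8 mm  (x -224.2 z 62.9) resist 1.8 radial-out -6.2 Fy 2.2 grip 0.121
```

```bash
python3 -m creep '[[[0,0,-3,16,0,0,0],[0,0,-5.5,32,0,0,0],[0,0,-6.5,44,0,0,0],[0,0,-7,52,0,0,0],[0,0,-7,55,0,0,0]]]'; python3 -m creep '[[[0,0,0,2,0,0,0],[0,0,0,3,0,0,0],[0,0,0,3,0,0,0]]]'; python3 -c "
from h import *
lidst()"
```

```text
time: 30.95
position: [0.439, 0.0654, 0.0784]
tool_rot: [-2.127, -2.312, -0.002]
ft_force: [-4.4, 4.2, 19.7]
grip_width: 0.125
time: 31.25
position: [0.4391, 0.0653, 0.0782]
tool_rot: [2.127, 2.312, -0.001]
ft_force: [-8.4, 3.7, 24.7]
grip_width: 0.121
t 31.25 th 0.039 R 231.8 mm  (x -231.6 z 8.9) resist -24.4 radial-out 9.0 Fy 4.4 grip 0.121
```

```bash
python3 -m creep '[[[0,0,0,-4,0,0,0],[0.4,0,0,-4,0,0,0],[0.4,0,0,-4,0,0,0],[0.4,0,0,-4,0,0,0],[0.4,0,0,-4,0,0,0]]]'; python3 -m creep '[[[0.4,0,0,-40,0,0,0],[0.4,0,0,-85,0,0,0],[0.4,-40,0,-100,0,0,0],[0.4,-85,0,-100,0,0,0],[0.4,-130,0,-100,0,0,0]]]'; python3 -m creep '[[[0.4,-45,0,0,0,0,0],[0.4,-90,0,0,0,0,0],[0.4,-135,0,0,0,0,0],[0.4,-180,0,0,0,0,0],[0.4,-220,0,0,0,0,0]]]'; python3 - <<'E'
from h import *
t=ctrl.get_image('top')[:,:,::-1];s=ctrl.get_image('side')[:,:,::-1];cv2.imwrite('pics/tE.png',t);cv2.imwrite('pics/sE.png',s)
for im,ref,(y0,y1,x0,x1),n in((t,'pics/top0.png',(135,235,175,300),'top'),(s,'pics/side0.png',(170,255,185,290),'side')):
    r=cv2.imread(ref);d=cv2.absdiff(im,r).max(2)
    print(n,"chest-region changed px",int((d[y0:y1,x0:x1]>25).sum()),"of",(y1-y0)*(x1-x0))
    m=((d>40)*255).astype(np.uint8)
    for c in cv2.findContours(m,0,2)[0]:
        if cv2.contourArea(c)>15: print(cv2.boundingRect(c))
for th in (0,.03,.06): print(th,proj('top',barW(th,0)),proj('side',barW(th,0)))
print(ctrl.get_state()["ft_force"],ctrl.get_state()["position"])
E
```

```text
time: 31.75
position: [0.4376, 0.0634, 0.0783]
tool_rot: [-2.128, -2.31, 0.002]
ft_force: [0.5, -0.3, 0.3]
grip_width: 0.366
time: 32.25
position: [0.4491, -0.0674, 0.1797]
tool_rot: [2.125, 2.31, -0.001]
ft_force: [0.5, 0.1, 0.2]
grip_width: 0.398
time: 32.75
position: [0.4661, -0.2876, 0.1783]
tool_rot: [-2.129, -2.309, 0.002]
ft_force: [1.0, 0.4, 0.1]
grip_width: 0.398
top chest-region changed px 1 of 12500
(292, 368, 19, 4)
(321, 164, 188, 220)
side chest-region changed px 0 of 8925
(459, 265, 12, 7)
(478, 240, 6, 19)
(462, 198, 18, 50)
(415, 196, 10, 25)
(402, 185, 15, 52)
(308, 155, 18, 19)
(311, 127, 6, 9)
(469, 125, 37, 64)
(456, 121, 26, 8)
(495, 107, 8, 15)
(316, 89, 36, 50)
(505, 49, 7, 37)
(481, 30, 21, 19)
(479, 0, 12, 16)
(309, 0, 155, 186)
0 [229.71151067 224.43175999] [274.14736657 208.63439218]
0.03 [229.58319936 224.15906906] [274.09222365 206.80718721]
0.06 [229.45009739 223.80696807] [273.97560947 204.95206832]
[ 0.09267795 -0.92677109 -0.01281649] [ 0.4646475  -0.29193914  0.17755245]
```

The chest region matches the opening pictures (1 and 0 changed pixels), so the lid is fully shut and the stay is folded. The arm is clear of everything, so I'll hand in.

```bash
python3 -c "
from bench import ctrl
print(ctrl.close_job())"
```

```text
the job is handed in; nothing more can be done
None
```

The jar is standing in the chest and the lid is fully shut. I handed the job in at about 33 s of the 72 s; no verdict was reported.

**What I did**
- I raised the lid by its bar until the stay locked. The resistance at the bar was about 3 N at the lock.
- I stood the small amber jar on the chest floor, beside the rack.
- I pressed the knuckle down with about 6 N at most in the readings.
- I took hold of the bar again and lowered the lid by hand until it met its stop, at about 25 N.

**Checks that passed**
- **Lock:** triangulation before I let go of the bar put the stay about 0.12 rad past the line.
- **Jar:** after release its cap was about 3 pixels from where the bay should put it. It could not be seen once the lid was down.
- **Lid:** with the arm clear, the chest area matched the opening pictures, with 1 changed pixel in the top view and 0 in the side view.

**What failed, disagreed or stayed unchecked**
- **First grasp:** the first close on the bar caught nothing. The fingertips seemed to be about 25 mm above the stated TCP, so I worked lower from then on.
- **Radial pull:** while raising the lid I felt up to about 15 N along the lid, away from the hinge. It was almost all off before the stay could go taut, but I did not measure the bracket's slip.
- **Bystanders:** nothing on the left of the chest showed any change. The arm blocked the final view of the right side, so I did not check there, though I felt no contact.
- **Last picture:** I had used up the 12 viewable pictures, so the broken stay and the final lowering were checked by numbers only.

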